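# Find the heavy side of a tube rotator wheel and hold it down

## Robot

A 7-joint arm with a two-finger parallel gripper is mounted at the origin on the work surface. World frame = base frame: x ahead of the robot, y to its left, z up, the work surface at z = 0. Lengths are in mm, angles in degrees, forces in N, time in s.
With the tool pointing down it reaches from about 425 to 875 mm from the base axis. Payload 8.4 kg.
Tool frame: the origin (TCP) lies at the very end of the fingers, on their centre line; the grasp point (between the pads) lies 19 mm behind it; y points along the fingers, x is the direction in which the jaws open and shut, and the axes are right-handed (so a half turn about y gives the same grasp; the last joint's range is limited). The gripper opens to 85 mm and grips with 20 to 120 N. Pads are 22 mm wide; open, the fingers measure 114 mm over their backs; the gripper's body (76 mm by 85 mm) begins 54 mm behind the grasp point. The pads swing forward as they close: fully open they stand 13 mm farther back than shut.
Start: joints at [-75.413, 19.091, 2.286, 83.961, -0.768, 76.965, -3.352], TCP at [225.201, 609.71, 198.808] pointing down, gripper open.
Joint ranges: [-147.57, 147.57], [-21.85, 119.76], [-74.77, 79.35], [14.55, 137.4], [-85.83, 265.84], [4.83, 119.75], [-152.11, 152.11]. Speed limits (degrees/s): [127.2, 127.2, 159.86, 159.86, 180, 180, 180].

## Interface

Orientations are given as [roll, pitch, yaw] about the fixed x, y, z axes, in that order (R = Rz(yaw) Ry(pitch) Rx(roll)).
In Python, from rig import telemetry, capture, workorder gives the robot as it stands.
- The arm moves only by the shell command python3 -m inch 'ROWS' [OPENING]. ROWS is JSON, a list of rows, each an object with "slide": the shift along the world's x, y, z in m, a list of three; "turn": the turn, a rotation vector about the world's x, y, z in rad, a list of three. In form: [{"slide": [dx, dy, dz], "turn": [ax, ay, az]}, ...]. A call has 1 to 8 rows; each row is the pose to reach, as a shift and turn from the pose measured when the call began; what a row does not reach only later rows make up. A row lasts 1/10 s, in which the tool goes at most 50 mm and 8.59 degrees, less where a joint would pass 70% of its speed; a pose out of reach is approached as far as the arm can. A call with a gripper value outside its range is refused whole. OPENING is the opening in per cent of the stroke, from 0 (shut) to 100 (fully open), set as the call begins (- or left out, the last holds). The fingers move at their own pace and stop on an object; the grip force is fixed at half the most. Time passes only in rows, so rows that repeat a pose let the fingers close. It gives the time, the measured TCP pose, the force and the opening at its end, in the units of the state.
- telemetry.sense(): the state, without advancing time (a new reading comes with each control period).
- capture(name): name is "side" or "top"; returns a dict with "color" (420x560x3 uint8, red, green, blue), "camera_matrix" (3x3 intrinsics, pixels), "R" (3x3) and "t" (3): a world point X has camera coordinates R X + t. Camera axes: x right, y down, z forward; pixel columns grow to the right and rows downward; lengths in mm; the calibration is good to about 2 mm. A picture is of the moment at which its call begins. There is no depth.
- workorder.hand_in(): hands the job in, once; it reports no verdict.
The state is a dict: "clock": time; "joint_positions": joint angles; "dq": joint speeds; "tau": joint torques, N m; "ee_pos": TCP position; "orientation": TCP orientation; "wrist_force": force on the tool from outside, world axes, zero at the start; "wrist_torque": the same for the moment, N m; "gripper_width": finger opening in mm.
Only numpy, scipy, OpenCV 4.12 (cv2) and the standard library are available. Lean on these libraries where they do the work, as an engineer would, in place of code of your own. Each camera call takes 0.05 s, during which the arm holds its last target.

## Task

The wheel of the tube rotator is out of balance: one side of it is heavier, though nothing shows it. Spin the wheel by hand by its vials to find the heavy side by feel (the bearing drags, so left alone it stops well short of the bottom, on whichever side it came down), then bring the heavy side straight down, within ten degrees or so, and finish while holding it still there, one vial gripped between the fingers. Leave the other things on the bench where they are.

Things in the scene. Friction and masses are not known exactly. Their poses are not given: they have to be found in the camera images.
- wheel: Sample wheel of the tube rotator: closed aluminium drum 120 mm across, 40 mm thick, on a level axle, turning without end either way. Six identical firm vials stand out of its rim like spokes, in its middle plane, at 0, 60, .. 300 degrees about x from the wheel's own +z. Origin: its centre, on the axle, 135 mm above the bench; x lies along the axle, away from the motor housing.
- vial0 (a point): The point on the axis of the vial on the wheel's own +z, 85 mm from the axle, a good place to grip. Every vial is fixed in the rim, stands out radially from 60 to 107 mm from the axle line, is round, 16 mm thick all along (grey cap from 93 mm outward), never comes out, and may be gripped or pushed.
- axle (a point): Wheel centre on the fixed stand; x along the axle as for the wheel, z up. The hidden weight turns the wheel with up to 0.19 to 0.26 N m, most when the heavy side is level with the axle; the greased bearing drags with a steady 0.12 N m or so either way, plus 0.05 N m per rad/s. So the wheel stays put within 27 to 38 degrees of heavy side down (or up), the same to both sides, else sinks slowly.
- housing_top (a point): Top centre of the white motor housing (70 x 85 mm, 164 mm high), which carries the axle on the robot's side of the wheel, its face 40 mm from the wheel's middle plane. About the weight: the heavy side may lie in any direction from the axle, between vials too, and has no fixed relation to the wheel's axes. At the start it is far from straight down and the wheel is at rest.
- stand: Stand of the rotator, fixed to the bench. Origin on the bench straight below the wheel's centre; x along the axle, away from the housing; z up. Grey base plate, 14 mm thick, from x = -115 to +55 mm and 95 mm to each side.
- beaker: Glass beaker, 68 mm wide, 90 mm high; origin under its centre. To be left alone.
- jar: Small amber jar, 48 mm wide, 70 mm high; origin under its centre. To be left alone.
- screwdriver: Screwdriver lying on the bench beyond the wheel; to be left alone.
- rack: White block, 60 x 140 mm, 82 mm high with four spare vials; origin under its centre. To be left alone.
- bottle: Amber bottle, 72 mm wide, 150 mm high; origin under its centre. To be left alone.
- wrench: Wrench lying on the bench; to be left alone.
- dish: Shallow glass dish, 90 mm wide; origin under its centre. To be left alone.

How it is judged (in metres and radians):
On the way:
1. the wheel has been turned by hand, by 25 degrees or more (distance of core_c0 from where it was at the start of the episode above 0.0182 m and contact force between the fingers and wheel above 0.3 N), for 0.1 s.
At the end, for the whole second after the job is handed in: The wheel's hidden heavy side points straight down within 12.5 degrees, the wheel is still, the fingers grip it (more than 3 N), and the beaker, jar, screwdriver, rack, bottle, wrench and dish are within 30 mm of where they stood (angle between core_c0's own z axis and vertical below 0.22 rad and height (world z) of core_c0 below 0.11 m and contact force between the fingers and wheel above 3 N and angular speed of wheel below 0.1 rad/s and distance of each of beaker, jar, screwdriver, rack, bottle, wrench, dish from where it was at the start of the episode below 0.03 m); the arm keeps its last pose, push and grip.
It fails at once if a thing on the bench was knocked away (distance of any of beaker, jar, screwdriver, rack, bottle, wrench, dish from where it was at the start of the episode above 0.05 m).
It also fails if it takes over 67 s, if anything falls off the work surface, if the arm or the gripper's body presses on something with over 40 N, if the wrist force passes 120 N, or if a joint passes its speed limit or range.

## Working session

There is one attempt and no reset: what is moved stays moved. The work goes in short steps, Python scripts to look and compute and a shell command to move; the robot and the scene stay as the last step left them, time stands still between calls to the robot, and variables do not carry over. Pictures are saved under pics/ and viewed, and the job is handed in when it is done.

```bash
ls; mkdir -p pics
python3 - <<'E'
from rig import telemetry, capture
import cv2
print(telemetry.sense())
for n in("side","top"):
    c=capture(n); cv2.imwrite(f"pics/{n}0.png",c["color"][:,:,::-1]); print(n,c["camera_matrix"],c["R"],c["t"])
E
```

```text
pics
{'clock': 0.0, 'joint_positions': array([-75.41344643,  19.13276909,   2.28500902,  84.01228607,
        -0.76700496,  76.96425809,  -3.35077537]), 'dq': array([-0.0043676 , -0.0639072 , -0.06004476, -0.08842763,  0.03688532,
        0.08603091, -0.03835839]), 'tau': array([-1.57055572e-03, -6.58552051e+01,  1.36466358e+00, -4.05571532e+01,
        1.68383896e-02,  1.24316468e-02,  3.05950584e-05]), 'ee_pos': array([225.05448207, 609.25001721, 197.899523  ]), 'orientation': array([-90.00729557,   0.09379751,  69.72951067]), 'wrist_force': array([ 0.17615044,  0.80179639, -0.25827869]), 'wrist_torque': array([ 0.00960335, -0.04615395,  0.03749605]), 'gripper_width': 85.3814160111695}
side [[543.55759148   0.         278.05267991]
 [  0.         543.55759148 203.94576959]
 [  0.           0.           1.        ]] [[ 0.94150922 -0.33697541 -0.00282246]
 [-0.22516774 -0.62284306 -0.74924363]
 [ 0.25071873  0.70605531 -0.66228847]] [-527.99244552  228.47695566 1630.55616117]
top [[412.58656349   0.         278.12385358]
 [  0.         412.58656349 205.30261345]
 [  0.           0.           1.        ]] [[-0.00870323 -0.99993786  0.00696678]
 [-0.98755254  0.00750081 -0.15711051]
 [ 0.15704849 -0.00824743 -0.98755645]] [2.12944664e-01 5.68926209e+02 1.06799891e+03]
```

View pics/side0.png

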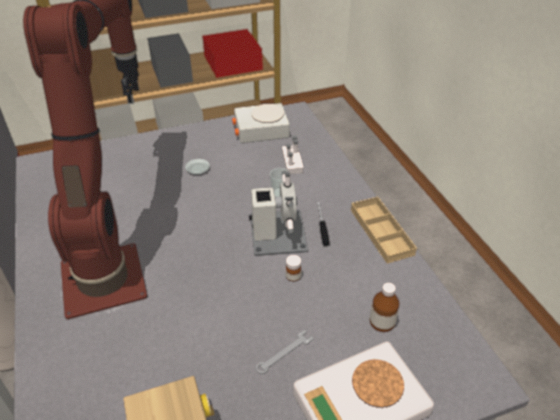

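View pics/top0.png

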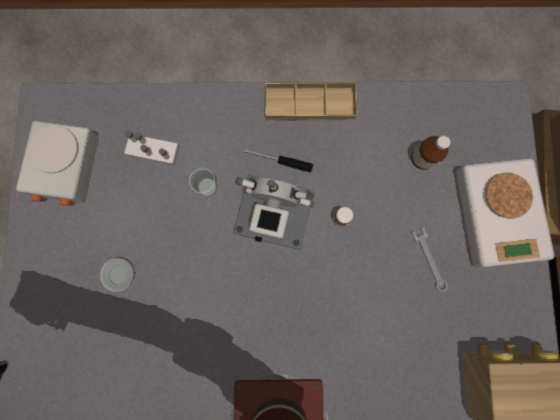

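```bash
cat > h.py <<'E'
import numpy as np, cv2
from rig import telemetry, capture
def shot(n,name,box=None,s=1):
    c=capture(n); im=c["color"][:,:,::-1]
    if box: x0,y0,x1,y1=box; im=im[y0:y1,x0:x1]
    if s!=1: im=cv2.resize(im,None,fx=s,fy=s,interpolation=cv2.INTER_CUBIC)
    cv2.imwrite(f"pics/{name}.png",im); return c
def atz(c,u,v,z):
    d=c["R"].T@np.linalg.solve(c["camera_matrix"],[u,v,1]); o=-c["R"].T@c["t"]
    return o+d*(z-o[2])/d[2]
def proj(c,X):
    p=c["camera_matrix"]@(c["R"]@np.array(X,float)+c["t"]); return p[:2]/p[2]
def onplane(c,u,v,p0,n):
    d=c["R"].T@np.linalg.solve(c["camera_matrix"],[u,v,1]); o=-c["R"].T@c["t"]
    return o+d*(np.dot(n,np.array(p0)-o)/np.dot(n,d))
E
python3 - <<'E'
from h import *
shot("side","s1",(220,120,350,260),5.5)
shot("top","t1",(215,155,335,260),5.5)
E
```

```text
(no output)
```

View pics/s1.png

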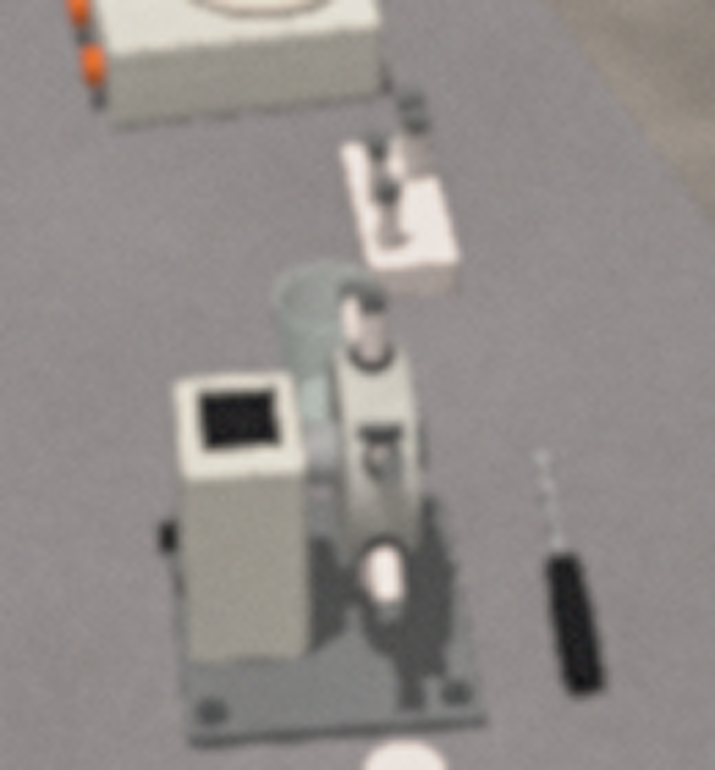

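View pics/t1.png

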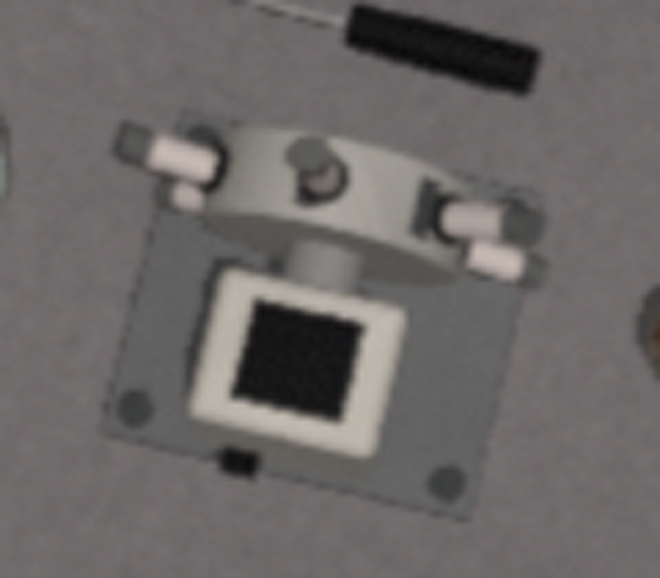

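Run:
```python
from h import *
c=capture("top")
f=lambda u,v,z:atz(c,u/5.5+215,v/5.5+155,z)
P=[f(*p,164) for p in [(230,268),(406,314),(374,457),(189,416)]]
print(np.round(P,1)); m=np.mean(P,0); print(m)
B=[f(*p,14) for p in [(190,110),(543,188),(468,518),(105,432)]]
print(np.round(B,1), [np.linalg.norm(B[i]-B[(i+1)%4]) for i in range(4)])
# yaw from base: farside mid - nearside mid
d=(B[0]+B[1])/2-(B[2]+B[3])/2; yaw=np.arctan2(d[1],d[0]); print(np.degrees(yaw))
d=(P[0]+P[1])/2-(P[2]+P[3])/2; print(np.degrees(np.arctan2(d[1],d[0])))
a=np.array([np.cos(yaw),np.sin(yaw),0])
Bc=np.mean(B,0)+a*30; Bc[2]=135; print("axle from base",Bc, "from housing", m+a*75 )
ax=Bc
from itertools import product
y=np.cross([0,0,1],a)
# side/top crosshair vial projections for angle
s=capture("side")
ts,ss=cv2.imread("pics/t1.png"),cv2.imread("pics/s1.png")
for off in range(0,60,5):
  out=[]
  for k in range(6):
    th=np.radians(off+60*k); dr=np.cos(th)*np.array([0,0,1])-np.sin(th)*y
    p=proj(c,ax+107*dr); q=proj(s,ax+107*dr)
    out.append((((p-[215,155])*5.5).round().tolist(),((q-[220,120])*5.5).round().tolist()))
  print(off,out)
```

```text
[[554.2  47.8 164. ]
 [533.3 -28.9 164. ]
 [471.  -14.3 164. ]
 [489.4  65.6 164. ]]
[511.98717914  17.52404007 164.        ]
[[ 660.5   74.7   14. ]
 [ 618.7 -104.5   14. ]
 [ 452.2  -63.6   14. ]
 [ 496.3  116.7   14. ]] [np.float64(184.05436782616204), np.float64(171.4653577825624), np.float64(185.62124360027477), np.float64(169.44330004659136)]
-14.080200929850545
-14.307388338534388
axle from base [586.0175225   -1.45415544 135.        ] from housing [584.7338897   -0.72194862 164.        ]
0 [([343.0, 159.0], [363.0, 307.0]), ([553.0, 235.0], [381.0, 494.0]), ([531.0, 275.0], [379.0, 638.0]), ([341.0, 248.0], [360.0, 592.0]), ([152.0, 184.0], [344.0, 421.0]), ([133.0, 135.0], [345.0, 280.0])]
5 [([365.0, 164.0], [365.0, 318.0]), ([561.0, 241.0], [382.0, 511.0]), ([519.0, 275.0], [378.0, 642.0]), ([323.0, 244.0], [359.0, 580.0]), ([142.0, 178.0], [344.0, 405.0]), ([143.0, 134.0], [346.0, 274.0])]
10 [([387.0, 170.0], [367.0, 330.0]), ([567.0, 246.0], [383.0, 528.0]), ([507.0, 274.0], [377.0, 644.0]), ([304.0, 239.0], [357.0, 568.0]), ([133.0, 173.0], [343.0, 390.0]), ([154.0, 13
[... 1194 characters left out ...]
482.0]), ([112.0, 145.0], [342.0, 313.0]), ([256.0, 141.0], [356.0, 275.0])]
45 [([518.0, 216.0], [378.0, 442.0]), ([558.0, 271.0], [382.0, 618.0]), ([395.0, 260.0], [366.0, 620.0]), ([190.0, 201.0], [347.0, 467.0]), ([115.0, 142.0], [343.0, 303.0]), ([277.0, 145.0], [357.0, 280.0])]
50 [([531.0, 223.0], [379.0, 459.0]), ([551.0, 273.0], [381.0, 626.0]), ([377.0, 256.0], [364.0, 612.0]), ([176.0, 195.0], [346.0, 451.0]), ([119.0, 139.0], [343.0, 294.0]), ([298.0, 149.0], [359.0, 288.0])]
55 [([543.0, 229.0], [380.0, 477.0]), ([541.0, 274.0], [380.0, 633.0]), ([359.0, 252.0], [362.0, 602.0]), ([164.0, 190.0], [345.0, 436.0]), ([125.0, 137.0], [344.0, 286.0]), ([321.0, 154.0], [361.0, 296.0])]
```

```bash
cat >> h.py <<'E'
AX=np.array([585.5,-1.0,135.]); YAW=np.radians(-14.2)
A=np.array([np.cos(YAW),np.sin(YAW),0]); Y=np.cross([0,0,1],A); Z=np.array([0,0,1.])
def dr(th): t=np.radians(th); return np.cos(t)*Z-np.sin(t)*Y
BOX={"side":(230,130,330,250),"top":(215,155,335,260)}
def overlay(name,th=None,ax=None,s=5):
    ax=AX if ax is None else ax; out=[]
    for n in ("side","top"):
        c=capture(n); b=BOX[n]; im=c["color"][b[1]:b[3],b[0]:b[2],::-1]
        im=cv2.resize(im,None,fx=s,fy=s,interpolation=cv2.INTER_CUBIC)
        P=lambda X: tuple(int(round(v)) for v in (proj(c,X)+0.5-np.array(b[:2]))*s)
        if th is not None:
            for k in range(6):
                d=dr(th+60*k); cv2.line(im,P(ax+60*d),P(ax+107*d),(0,0,255) if k else (0,255,0),1)
            for o in(-20,20):
                cv2.polylines(im,[np.array([P(ax+o*A+60*dr(q)) for q in range(0,360,6)])],True,(255,0,0),1)
        out.append(im)
    h=max(i.shape[0] for i in out)
    out=[cv2.copyMakeBorder(i,0,h-i.shape[0],0,0,0) for i in out]
    o=np.hstack(out); f=min(1,800/o.shape[1],600/o.shape[0]); 
    cv2.imwrite(f"pics/{name}.png",cv2.resize(o,None,fx=f,fy=f,interpolation=cv2.INTER_AREA))
E
python3 - <<'E'
from h import *
overlay("o1",-8)
c=capture("top")
print("beaker",atz(c,207,186,0),"jar",atz(c,345,215,70),telemetry.sense()["clock"])
E
```

```text
beaker [632.81054529 195.67869046   0.        ] jar [ 537.77631798 -179.82778021   70.        ] 0.45
```

View pics/o1.png

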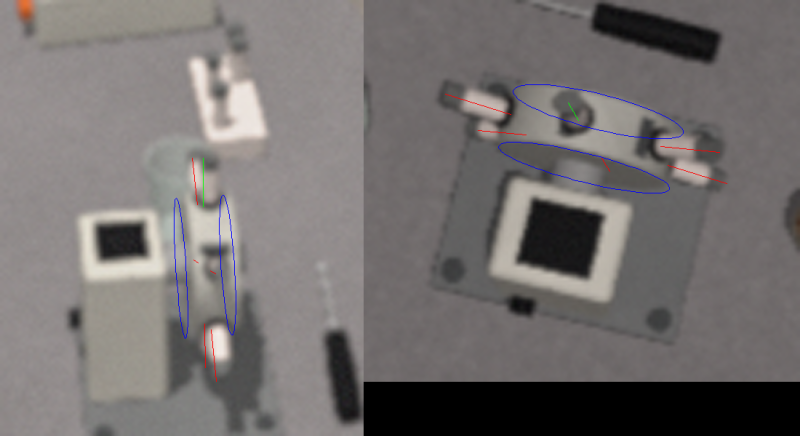

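```bash
cat >> h.py <<'E'
AX=AX+2*A
from scipy.spatial.transform import Rotation as Ro
def Rt(th):
    y=-dr(th); x=np.cos(np.radians(th))*Y+np.sin(np.radians(th))*Z
    return Ro.from_matrix(np.column_stack([x,y,np.cross(x,y)]))
def rows(targets,s=None):
    "targets (th, TCP radius)"
    s=s or telemetry.sense()
    p=s["ee_pos"]; R0=Ro.from_euler("xyz",s["orientation"],degrees=True)
    L=[]
    for th,r in targets:
        sl=(AX+r*dr(th)-p)/1000; tv=(Rt(th)*R0.inv()).as_rotvec()
        L.append('{"slide":[%.3f,%.3f,%.3f],"turn":[%.3f,%.3f,%.3f]}'%(*sl,*tv))
    print("["+",".join(L)+"]")
def where():
    s=telemetry.sense(); p=s["ee_pos"]-AX
    R0=Ro.from_euler("xyz",s["orientation"],degrees=True); 
    print("t%.2f axial %.1f rad %.1f ang %.1f toolang %.1f err %.1f w %.1f F %s"%(s["clock"],p@A,np.hypot(p@Y,p[2]),np.degrees(np.arctan2(-(p@Y),p[2])),np.degrees(np.arctan2(R0.apply([0,1,0])@Y,-R0.apply([0,1,0])[2])),0,s["gripper_width"],np.round(s["wrist_force"],1)))
E
python3 - <<'E'
from h import *
rows([(-8,150)]); where()
E
```

```text
[{"slide":[0.367,-0.591,0.085],"turn":[-0.133,0.041,0.106]}]
t0.45 axial -501.1 rad 507.6 ang -82.8 toolang -0.0 err 0.0 w 85.3 F [-0.1 -0.   0.1]
```

```bash
T='{"slide":[0.367,-0.591,0.085],"turn":[-0.133,0.041,0.106]}'
python3 -m inch '[{"slide":[0.02,-0.03,0.04],"turn":[0,0,0]},{"slide":[0.05,-0.08,0.06],"turn":[-0.02,0.01,0.02]},{"slide":[0.08,-0.13,0.08],"turn":[-0.04,0.01,0.03]},{"slide":[0.11,-0.18,0.085],"turn":[-0.06,0.02,0.05]},{"slide":[0.14,-0.225,0.085],"turn":[-0.08,0.03,0.06]},{"slide":[0.17,-0.27,0.085],"turn":[-0.1,0.03,0.08]},{"slide":[0.2,-0.32,0.085],"turn":[-0.12,0.04,0.1]},{"slide":[0.23,-0.365,0.085],"turn":[-0.133,0.041,0.106]}]' 100
python3 -c "
from h import *
where();rows([(-8,150)])"
```

```text
clock: 1.25
ee_pos: [426.3, 288.9, 283.7]
orientation: [-90.0, 8.0, 75.9]
wrist_force: [0.6, -0.1, 1.1]
gripper_width: 85.4
t1.25 axial -227.4 rad 284.1 ang -58.4 toolang -8.0 err 0.0 w 85.4 F [ 0.6 -0.1  1.1]
[{"slide":[0.166,-0.270,-0.000],"turn":[-0.000,0.000,-0.001]}]
```

```bash
python3 -m inch '[{"slide":[0.028,-0.045,0],"turn":[0,0,0]},{"slide":[0.055,-0.09,0],"turn":[0,0,0]},{"slide":[0.083,-0.135,0],"turn":[0,0,0]},{"slide":[0.11,-0.18,0],"turn":[0,0,0]},{"slide":[0.14,-0.225,0],"turn":[0,0,0]},{"slide":[0.166,-0.270,0],"turn":[0,0,0]},{"slide":[0.166,-0.270,0],"turn":[0,0,0]},{"slide":[0.166,-0.270,0],"turn":[0,0,0]}]' 100
python3 -c "
from h import *
overlay('o2',-8)
where();rows([(-8,110),(-8,72)])"
```

```text
clock: 2.05
ee_pos: [593.1, 14.8, 283.7]
orientation: [-90.1, 8.1, 75.5]
wrist_force: [-0.3, 0.5, 0.5]
gripper_width: 85.8
t2.15 axial -0.5 rad 150.0 ang -8.2 toolang -8.0 err 0.0 w 85.0 F [-0.2  0.3  0. ]
[{"slide":[-0.001,-0.006,-0.040],"turn":[-0.000,-0.000,-0.001]},{"slide":[-0.002,-0.011,-0.077],"turn":[-0.000,-0.000,-0.001]}]
```

View pics/o2.png

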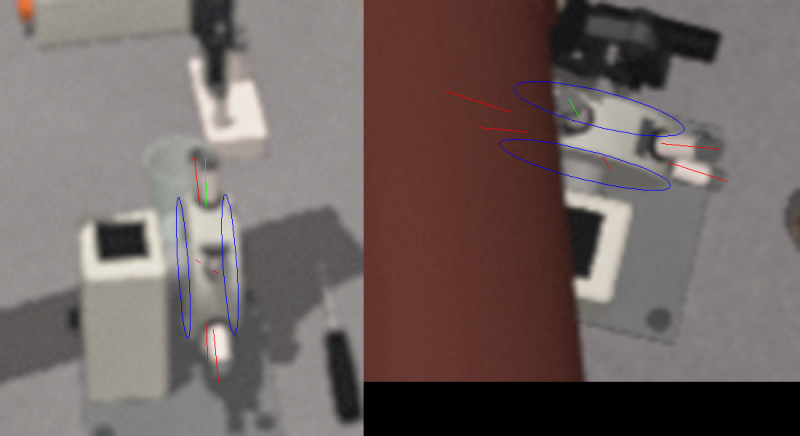

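```bash
python3 -m inch '[{"slide":[-0.001,-0.006,-0.040],"turn":[0,0,0]},{"slide":[-0.001,-0.011,-0.077],"turn":[0,0,0]},{"slide":[-0.001,-0.011,-0.077],"turn":[0,0,0]}]' 100
python3 -m inch '[{"slide":[0,0,0],"turn":[0,0,0]},{"slide":[0,0,0],"turn":[0,0,0]},{"slide":[0,0,0],"turn":[0,0,0]},{"slide":[0,0,0],"turn":[0,0,0]},{"slide":[0,0,0],"turn":[0,0,0]}]' 0
python3 -c "
from h import *
overlay('o3',-8)
where();rows([(-8+8*i,72) for i in range(1,8)])"
```

```text
clock: 2.45
ee_pos: [587.9, 9.6, 202.2]
orientation: [-89.6, 8.1, 76.0]
wrist_force: [-0.4, -1.0, -0.4]
gripper_width: 85.3
clock: 2.95
ee_pos: [588.4, 9.6, 203.2]
orientation: [-89.6, 8.1, 76.0]
wrist_force: [-1.8, 2.2, 12.2]
gripper_width: 12.7
t3.05 axial -1.8 rad 69.2 ang -9.2 toolang -8.1 err 0.0 w 11.8 F [-1.8  0.2  4.8]
[{"slide":[-0.001,-0.011,0.004],"turn":[0.135,-0.040,-0.003]},{"slide":[-0.003,-0.021,0.003],"turn":[0.271,-0.074,-0.004]},{"slide":[-0.006,-0.030,0.001],"turn":[0.406,-0.108,-0.004]},{"slide":[-0.008,-0.040,-0.003],"turn":[0.542,-0.142,-0.004]},{"slide":[-0.010,-0.048,-0.007],"turn":[0.677,-0.176,-0.005]},{"slide":[-0.012,-0.056,-0.013],"turn":[0.813,-0.210,-0.005]},{"slide":[-0.014,-0.063,-0.020],"turn":[0.948,-0.244,-0.005]}]
```

View pics/o3.png

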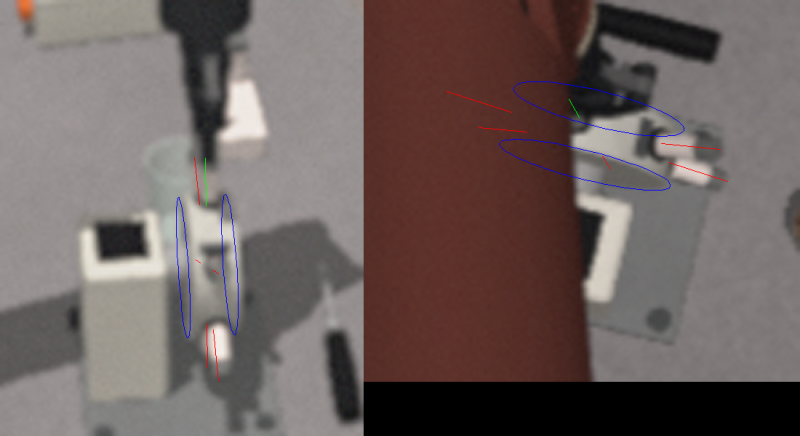

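```bash
python3 -m inch '[{"slide":[-0.001,-0.011,0.003],"turn":[0.135,-0.035,0]},{"slide":[-0.002,-0.021,0.003],"turn":[0.271,-0.07,0]},{"slide":[-0.002,-0.021,0.003],"turn":[0.271,-0.07,0]}]' 0
python3 -c "
from h import *
overlay('o4',8)
where();shot('side','s4',(240,130,330,220),6.6)"
```

```text
clock: 3.35
ee_pos: [581.7, -17.8, 202.3]
orientation: [-89.3, -8.0, 75.4]
wrist_force: [-5.1, -1.7, -13.6]
gripper_width: 10.9
t3.45 axial -1.5 rad 69.5 ang 11.0 toolang 7.7 err 0.0 w 11.4 F [ -6.6  -2.3 -13.2]
```

View pics/o4.png

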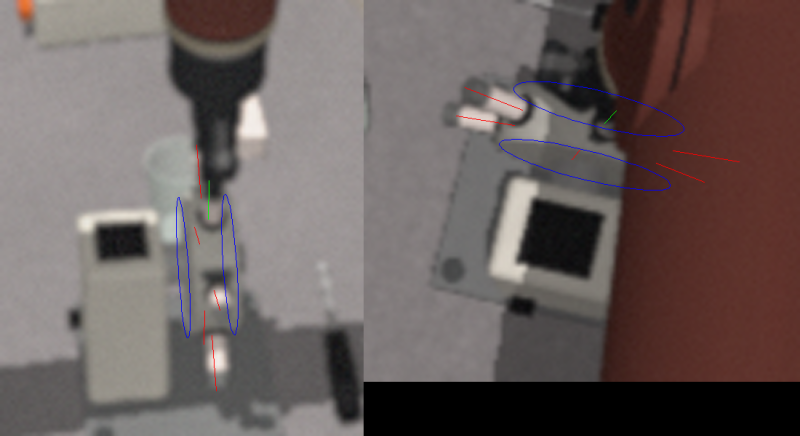

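View pics/s4.png

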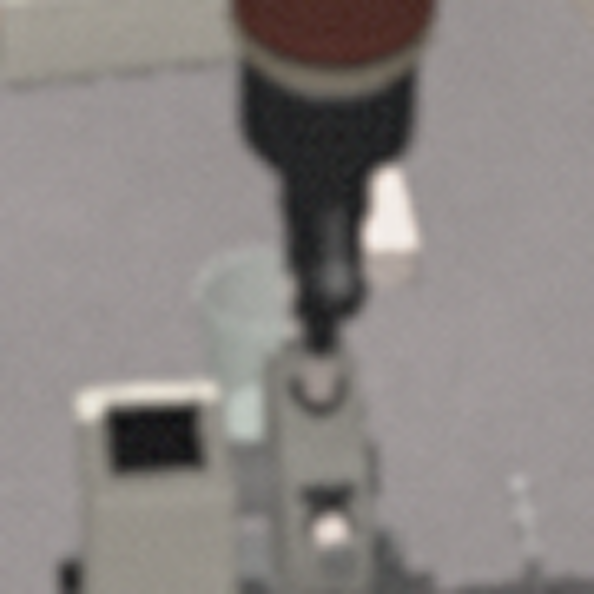

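```bash
python3 -c "
from h import *
where();rows([(8+8*i,71) for i in range(1,7)])"
```

```text
t3.50 axial -1.5 rad 69.5 ang 10.1 toolang 7.7 err 0.0 w 11.4 F [ -8.4  -2.  -12.9]
[{"slide":[-0.000,-0.008,-0.000],"turn":[0.137,-0.046,-0.003]},{"slide":[-0.003,-0.017,-0.004],"turn":[0.273,-0.080,-0.004]},{"slide":[-0.005,-0.025,-0.008],"turn":[0.408,-0.114,-0.005]},{"slide":[-0.007,-0.033,-0.014],"turn":[0.544,-0.148,-0.006]},{"slide":[-0.009,-0.040,-0.021],"turn":[0.679,-0.182,-0.006]},{"slide":[-0.010,-0.046,-0.029],"turn":[0.815,-0.216,-0.007]}]
```

```bash
python3 -m inch '[{"slide":[0,-0.008,0],"turn":[0.137,-0.046,-0.003]},{"slide":[-0.003,-0.017,-0.004],"turn":[0.273,-0.080,-0.004]},{"slide":[-0.005,-0.025,-0.008],"turn":[0.408,-0.114,-0.005]},{"slide":[-0.007,-0.033,-0.014],"turn":[0.544,-0.148,-0.006]},{"slide":[-0.009,-0.040,-0.021],"turn":[0.679,-0.182,-0.006]},{"slide":[-0.010,-0.046,-0.029],"turn":[0.815,-0.216,-0.007]},{"slide":[-0.010,-0.046,-0.029],"turn":[0.815,-0.216,-0.007]}]' 0
python3 -c "
from h import *
overlay('o5',56)
where();rows([(56,130)])"
```

```text
clock: 4.2
ee_pos: [572.5, -59.5, 167.6]
orientation: [-89.0, -56.3, 74.7]
wrist_force: [5.6, 9.6, -9.4]
gripper_width: 10.6
t4.30 axial -0.3 rad 68.2 ang 58.2 toolang 56.1 err 0.0 w 10.6 F [ 5.3  9.5 -9.5]
[{"slide":[-0.012,-0.048,0.037],"turn":[-0.002,-0.006,-0.001]}]
```

View pics/o5.png

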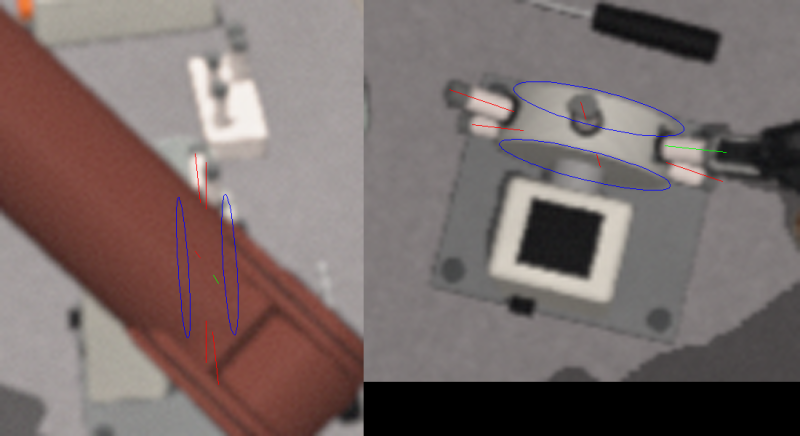

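```bash
python3 -c "
from h import *
c=shot('top','t5',(270,165,350,225),10)
p=telemetry.sense()['ee_pos']
for r in (60,68,87,93,107): print(r,(proj(c,AX+r*dr(56))-[270,165])*10)
print('tcp',(proj(c,p)-[270,165])*10)
"
```

```text
60 [272.87925341 294.90228699]
68 [300.8223615  297.97076201]
87 [368.24680466 305.37474223]
93 [389.85461446 307.74752855]
107 [440.87624155 313.35029069]
tcp [304.27791218 301.18340309]
```

View pics/t5.png

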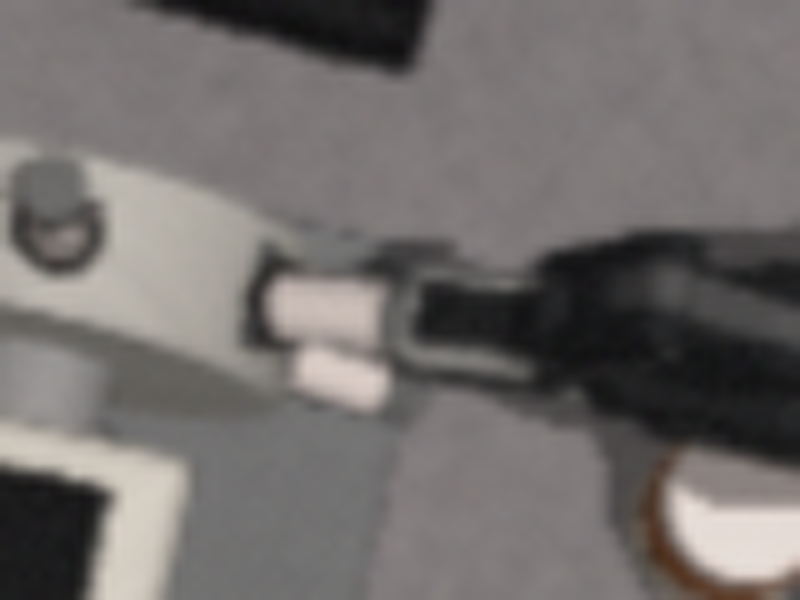

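```bash
python3 -c "
from h import *
import numpy as np
c=capture('side');k=3.636
for r in (150,69,): print(r,(proj(c,AX+r*dr(-8.2)-0*A)-[230,130])*k)
"
```

```text
150 [202.72240674 109.58512305]
69 [203.56343263 194.97532411]
```

```bash
python3 -c "
import cv2
a=cv2.imread('pics/o2.png')[0:240,120:300];b=cv2.imread('pics/o3.png')[0:240,120:300]
import numpy as np
cv2.imwrite('pics/cmp.png',cv2.resize(np.hstack([a,b]),None,fx=2.2,fy=2.2))"
```

```text
(no output)
```

View pics/cmp.png

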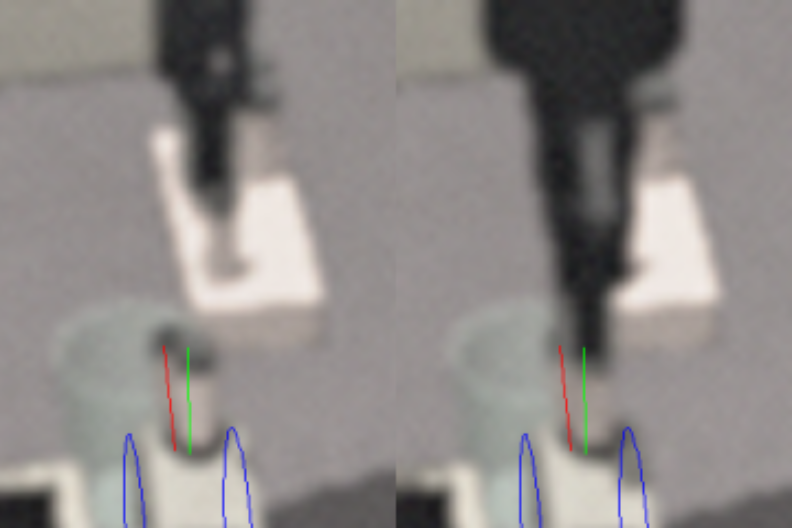

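```bash
python3 -m inch '[{"slide":[0,0,0],"turn":[0,0,0]},{"slide":[-0.004,-0.016,0.012],"turn":[0,0,0]},{"slide":[-0.010,-0.040,0.03],"turn":[0,0,0]},{"slide":[-0.012,-0.055,0.042],"turn":[0,0,0]}]' 100
python3 -c "
from h import *
overlay('o6',56)
where()"
```

```text
clock: 4.8
ee_pos: [561.3, -113.2, 215.8]
orientation: [-89.8, -55.9, 75.8]
wrist_force: [0.8, -0.5, 0.3]
gripper_width: 68.4
t4.90 axial 2.9 rad 141.3 ang 55.0 toolang 55.9 err 0.0 w 82.0 F [-0.3  0.1 -0.2]
```

View pics/o6.png

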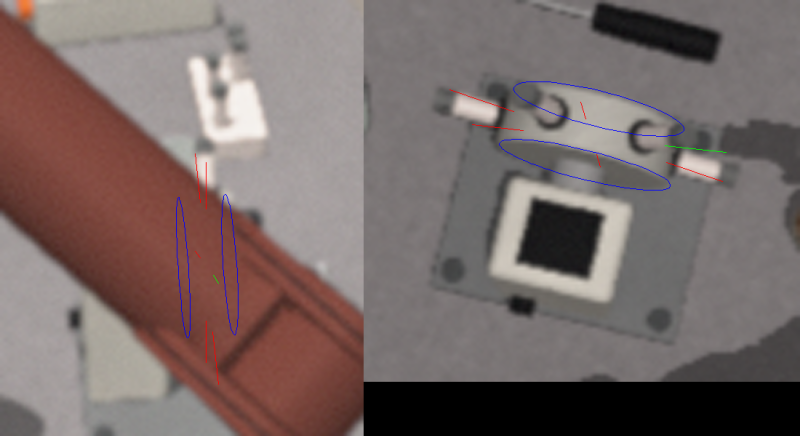

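```bash
cat >> h.py <<'E'
def seq(n,name,k,cam="top",box=(225,160,330,230),s=2.5):
    L=[]
    for i in range(k):
        c=capture(cam); L.append(cv2.resize(c["color"][box[1]:box[3],box[0]:box[2],::-1],None,fx=s*n,fy=s*n,interpolation=cv2.INTER_CUBIC)); tm=telemetry.sense()["clock"]
    m=3; 
    while len(L)%m: L.append(L[-1]*0)
    o=np.vstack([np.hstack(L[i:i+m]) for i in range(0,len(L),m)]); cv2.imwrite(f"pics/{name}.png",o); print(o.shape,tm)
E
python3 -c "
from h import *
seq(1,'q1',6)"
```

```text
(350, 786, 3) 5.2
```

View pics/q1.png

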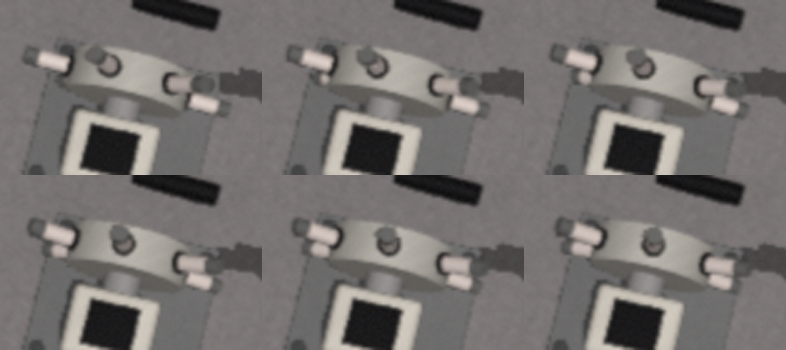

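```bash
python3 -c "
from h import *
seq(1,'q2',9)"
```

```text
(525, 786, 3) 5.65
```

View pics/q2.png

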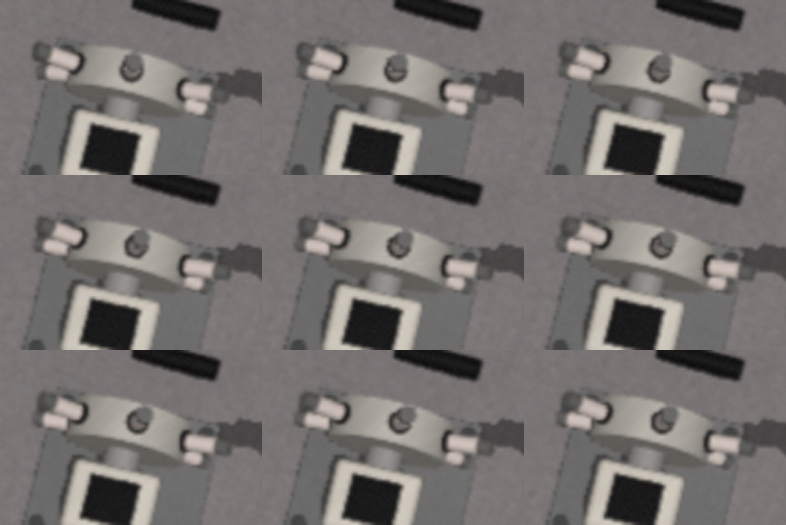

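```bash
python3 -c "
from h import *
overlay('o7',4)
where()"
```

```text
t5.75 axial 1.5 rad 138.3 ang 55.0 toolang 56.0 err 0.0 w 85.4 F [-1.  -0.2 -0.1]
```

View pics/o7.png

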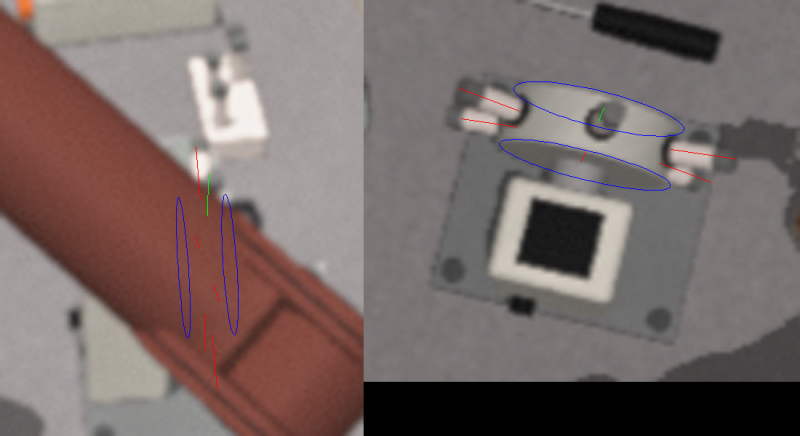

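```bash
cat >> h.py <<'E'
def zo(name,th,box=(230,165,325,225),s=8,cam="top"):
    c=capture(cam); im=cv2.resize(c["color"][box[1]:box[3],box[0]:box[2],::-1],None,fx=s,fy=s,interpolation=cv2.INTER_CUBIC)
    for k in range(6):
        d=dr(th+60*k)
        for r in (62,107):
            p=(proj(c,AX+r*d)+0.5-np.array(box[:2]))*s
            if r==107 or 1: cv2.circle(im,tuple(int(v) for v in p),3,(0,0,255) if r==107 else (0,255,255),-1)
    cv2.imwrite(f"pics/{name}.png",im)
E
python3 -c "
from h import *
zo('z7',6)"
```

```text
(no output)
```

View pics/z7.png

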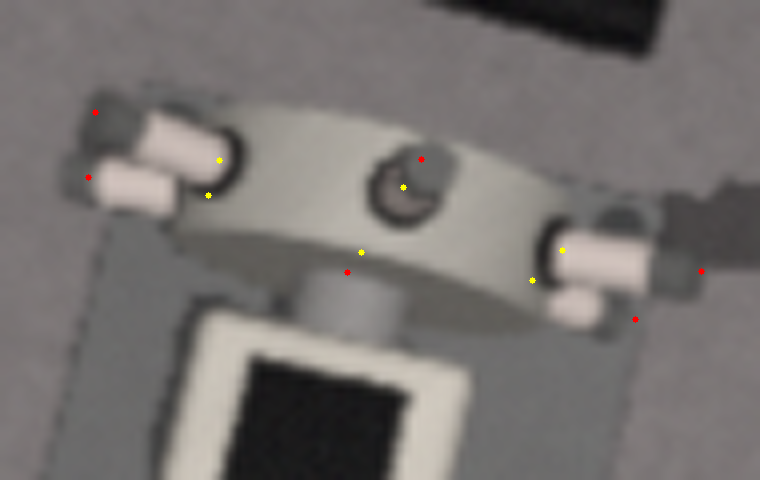

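```bash
python3 -c "
from h import *
where();rows([(t,145) for t in (48,40,32,24,16,8,0,-8)])"
```

```text
t5.80 axial 1.5 rad 138.4 ang 55.0 toolang 56.0 err 0.0 w 85.6 F [-0.1 -1.  -0.3]
[{"slide":[-0.000,0.006,0.018],"turn":[-0.137,0.031,-0.003]},{"slide":[0.003,0.020,0.032],"turn":[-0.272,0.065,-0.003]},{"slide":[0.007,0.036,0.044],"turn":[-0.407,0.099,-0.003]},{"slide":[0.012,0.053,0.053],"turn":[-0.543,0.133,-0.002]},{"slide":[0.017,0.072,0.060],"turn":[-0.678,0.167,-0.002]},{"slide":[0.021,0.091,0.064],"turn":[-0.814,0.201,-0.002]},{"slide":[0.026,0.110,0.066],"turn":[-0.949,0.235,-0.001]},{"slide":[0.031,0.130,0.064],"turn":[-1.084,0.269,-0.001]}]
```

```bash
python3 -m inch '[{"slide":[0,0.006,0.018],"turn":[-0.137,0.031,-0.003]},{"slide":[0.003,0.020,0.032],"turn":[-0.272,0.065,-0.003]},{"slide":[0.007,0.036,0.044],"turn":[-0.407,0.099,-0.003]},{"slide":[0.012,0.053,0.053],"turn":[-0.543,0.133,-0.002]},{"slide":[0.017,0.072,0.060],"turn":[-0.678,0.167,-0.002]},{"slide":[0.021,0.091,0.064],"turn":[-0.814,0.201,-0.002]},{"slide":[0.026,0.110,0.066],"turn":[-0.949,0.235,-0.001]},{"slide":[0.031,0.130,0.064],"turn":[-1.084,0.269,-0.001]}]'
python3 -c "
from h import *
where();rows([(t,140) for t in (-16,-24,-32,-40,-46,-52,-52)])"
```

```text
clock: 6.6
ee_pos: [593.1, 18.9, 280.9]
orientation: [-90.3, 8.1, 75.7]
wrist_force: [0.9, -0.6, 0.3]
gripper_width: 85.2
t6.60 axial 0.5 rad 147.5 ang -8.2 toolang -8.1 err 0.0 w 85.2 F [ 0.9 -0.6  0.3]
[{"slide":[0.004,0.017,-0.011],"turn":[-0.132,0.039,0.000]},{"slide":[0.008,0.035,-0.018],"turn":[-0.267,0.073,-0.000]},{"slide":[0.013,0.052,-0.027],"turn":[-0.402,0.107,-0.000]},{"slide":[0.016,0.067,-0.039],"turn":[-0.538,0.142,-0.001]},{"slide":[0.019,0.077,-0.049],"turn":[-0.639,0.167,-0.001]},{"slide":[0.021,0.087,-0.060],"turn":[-0.741,0.193,-0.001]},{"slide":[0.021,0.087,-0.060],"turn":[-0.741,0.193,-0.001]}]
```

```bash
python3 -m inch '[{"slide":[0.004,0.017,-0.011],"turn":[-0.132,0.039,0]},{"slide":[0.008,0.035,-0.018],"turn":[-0.267,0.073,0]},{"slide":[0.013,0.052,-0.027],"turn":[-0.402,0.107,0]},{"slide":[0.016,0.067,-0.039],"turn":[-0.538,0.142,0]},{"slide":[0.019,0.077,-0.049],"turn":[-0.639,0.167,0]},{"slide":[0.021,0.087,-0.060],"turn":[-0.741,0.193,0]},{"slide":[0.021,0.087,-0.060],"turn":[-0.741,0.193,0]}]'
python3 -c "
from h import *
zo('z8',8); overlay('o8',8)
where();rows([(-52,100),(-52,60),(-52,60)])"
```

```text
clock: 7.3
ee_pos: [612.1, 110.5, 213.1]
orientation: [-89.0, 52.6, 77.1]
wrist_force: [-0.2, 1.4, -1.4]
gripper_width: 85.4
t7.45 axial -0.0 rad 140.0 ang -51.8 toolang -52.0 err 0.0 w 85.4 F [-0.1 -0.9  1. ]
[{"slide":[-0.008,-0.030,-0.025],"turn":[-0.000,0.001,-0.000]},{"slide":[-0.015,-0.061,-0.050],"turn":[-0.000,0.001,-0.000]},{"slide":[-0.015,-0.061,-0.050],"turn":[-0.000,0.001,-0.000]}]
```

View pics/z8.png

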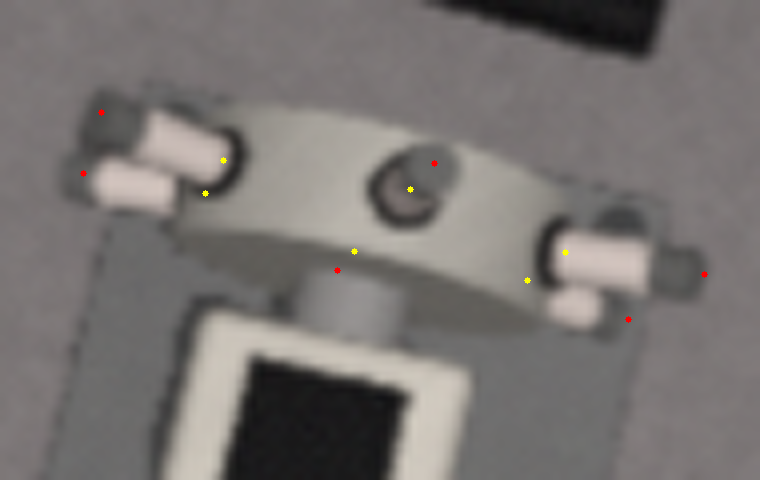

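View pics/o8.png

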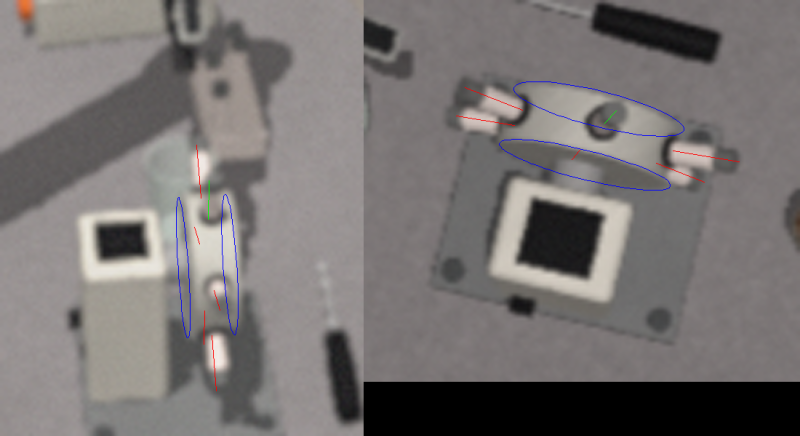

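```bash
python3 -m inch '[{"slide":[-0.008,-0.030,-0.025],"turn":[0,0,0]},{"slide":[-0.015,-0.061,-0.050],"turn":[0,0,0]},{"slide":[-0.015,-0.061,-0.050],"turn":[0,0,0]}]'
python3 -c "
from h import *
where();zo('z9',7)"
```

```text
clock: 7.75
ee_pos: [597.3, 37.2, 172.2]
orientation: [-90.1, 52.0, 75.3]
wrist_force: [-0.0, 0.1, 1.3]
gripper_width: 85.3
t7.75 axial 0.1 rad 54.6 ang -47.0 toolang -52.0 err 0.0 w 85.3 F [-0.   0.1  1.3]
```

View pics/z9.png

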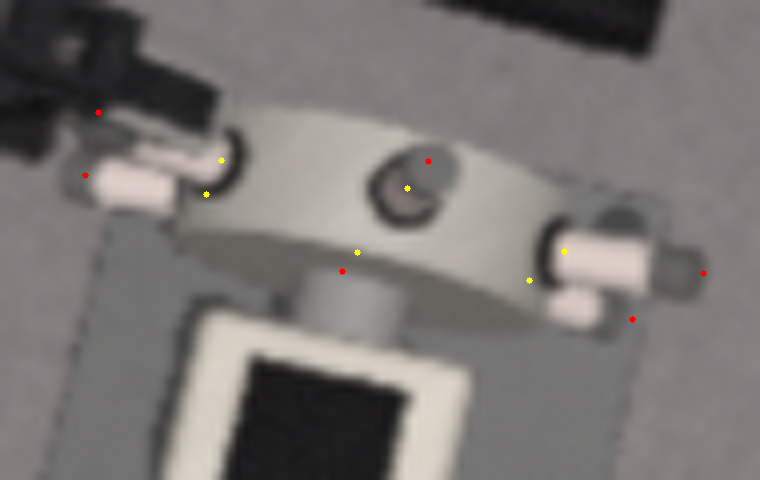

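```bash
python3 -c "
from h import *
c=capture('top'); s=telemetry.sense(); R=Ro.from_euler('xyz',s['orientation'],degrees=True).as_matrix(); p=s['ee_pos']; where()
for back in (0,13,30,40):
  for sx in (-1,1):
    q=p-back*R[:,1]+sx*50*R[:,0]; print(back,sx,q.round(),(proj(c,q)+.5-[230,165])*8)
zo('z10',7,cam='side',box=(250,130,330,200))
c=capture('side')
for back in (0,13,30,40):
  for sx in (-1,1):
    q=p-back*R[:,1]+sx*50*R[:,0]; print(back,sx,(proj(c,q)+.5-[250,130])*8)
"
```

```text
t7.85 axial 1.0 rad 59.6 ang -49.2 toolang -51.8 err 0.0 w 85.1 F [0.4 0.7 0.7]
0 -1 [592.  12. 213.] [334.89425803 156.94934102]
0 1 [607.  72. 135.] [145.15713861 161.70878883]
13 -1 [594.  22. 221.] [299.90165863 142.70913727]
13 1 [610.  82. 143.] [111.47378714 148.61268261]
30 -1 [597.  35. 232.] [253.27900684 123.73609521]
30 1 [613.  95. 153.] [ 66.66083711 131.18938215]
40 -1 [599.  43. 238.] [225.38541888 112.38482715]
40 1 [615. 102. 159.] [ 39.88557338 120.77914438]
0 -1 [292.82856475 405.21558771]
0 1 [276.10028699 461.10021901]
13 -1 [290.13065166 371.83253988]
13 1 [273.57608875 429.52039638]
30 -1 [286.6139539  328.31813241]
30 1 [270.28523065 388.34902015]
40 -1 [284.55128727 302.79540553]
40 1 [268.35471319 364.19663857]
```

View pics/z10.png

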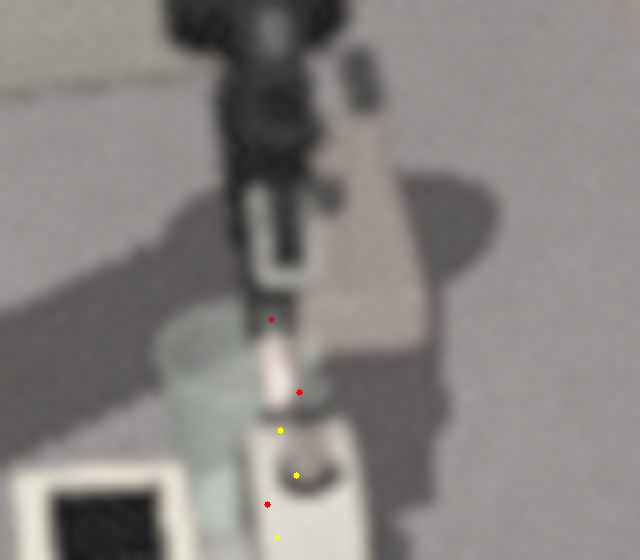

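```bash
python3 -c "
from h import *
where();rows([(-53,46)])"
```

```text
t7.95 axial 1.2 rad 61.4 ang -51.0 toolang -51.8 err 0.0 w 85.7 F [0.8 0.5 0.6]
[{"slide":[-0.004,-0.010,-0.011],"turn":[-0.020,0.008,0.000]}]
```

```bash
python3 -m inch '[{"slide":[-0.004,-0.010,-0.011],"turn":[-0.02,0.008,0]},{"slide":[-0.004,-0.010,-0.011],"turn":[-0.02,0.008,0]},{"slide":[-0.004,-0.010,-0.011],"turn":[-0.02,0.008,0]},{"slide":[-0.004,-0.010,-0.011],"turn":[-0.02,0.008,0]},{"slide":[-0.004,-0.010,-0.011],"turn":[-0.02,0.008,0]},{"slide":[-0.004,-0.010,-0.011],"turn":[-0.02,0.008,0]},{"slide":[-0.004,-0.010,-0.011],"turn":[-0.02,0.008,0]}]' 0
python3 -c "
from h import *
where();zo('z11',7);where();rows([(-53+8*i,46) for i in range(1,9)])"
```

```text
clock: 8.65
ee_pos: [596.6, 34.9, 162.7]
orientation: [-90.1, 52.9, 75.8]
wrist_force: [0.9, 2.6, 1.6]
gripper_width: 14.4
t8.65 axial -0.1 rad 46.7 ang -53.6 toolang -52.9 err 0.0 w 14.4 F [0.9 2.6 1.6]
t8.70 axial -0.1 rad 46.7 ang -53.6 toolang -52.9 err 0.0 w 14.1 F [0.3 2.4 0.7]
[{"slide":[-0.001,-0.005,0.005],"turn":[0.135,-0.033,-0.000]},{"slide":[-0.002,-0.010,0.009],"turn":[0.270,-0.067,-0.000]},{"slide":[-0.004,-0.015,0.012],"turn":[0.405,-0.102,-0.000]},{"slide":[-0.005,-0.020,0.015],"turn":[0.541,-0.136,-0.000]},{"slide":[-0.007,-0.026,0.017],"turn":[0.676,-0.170,-0.000]},{"slide":[-0.008,-0.033,0.018],"turn":[0.811,-0.204,-0.000]},{"slide":[-0.010,-0.039,0.018],"turn":[0.947,-0.239,-0.000]},{"slide":[-0.011,-0.045,0.017],"turn":[1.082,-0.273,0.000]}]
```

View pics/z11.png

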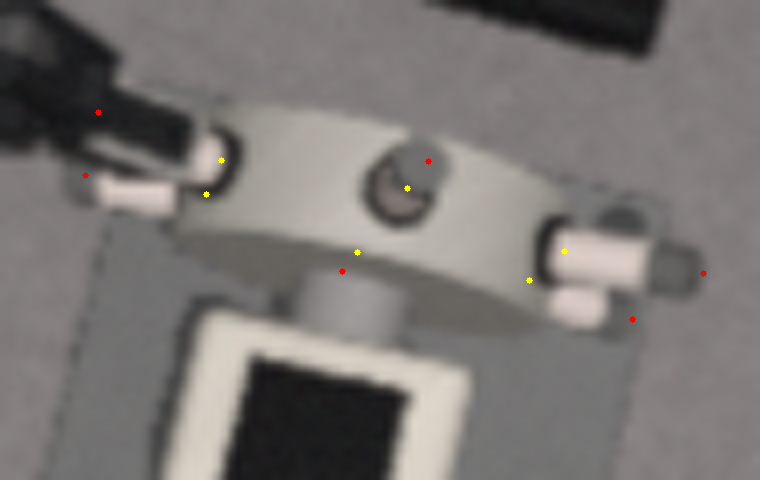

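```bash
python3 -m inch '[{"slide":[-0.001,-0.005,0.005],"turn":[0.135,-0.033,0]},{"slide":[-0.002,-0.010,0.009],"turn":[0.270,-0.067,0]},{"slide":[-0.004,-0.015,0.012],"turn":[0.405,-0.102,0]},{"slide":[-0.005,-0.020,0.015],"turn":[0.541,-0.136,0]},{"slide":[-0.007,-0.026,0.017],"turn":[0.676,-0.170,0]},{"slide":[-0.008,-0.033,0.018],"turn":[0.811,-0.204,0]},{"slide":[-0.010,-0.039,0.018],"turn":[0.947,-0.239,0]},{"slide":[-0.011,-0.045,0.017],"turn":[1.082,-0.273,0]}]' 0
python3 -c "
from h import *
where();rows([(11+8*i,46) for i in range(1,7)])"
```

```text
clock: 9.5
ee_pos: [586.0, -7.7, 178.1]
orientation: [-90.1, -11.4, 75.9]
wrist_force: [13.7, 14.5, -42.2]
gripper_width: 14.1
t9.50 axial 0.1 rad 43.6 ang 8.4 toolang 11.4 err 0.0 w 14.1 F [ 13.7  14.5 -42.2]
[{"slide":[-0.002,-0.008,0.000],"turn":[0.129,-0.031,-0.001]},{"slide":[-0.004,-0.014,-0.002],"turn":[0.264,-0.065,-0.001]},{"slide":[-0.005,-0.019,-0.005],"turn":[0.399,-0.099,-0.001]},{"slide":[-0.006,-0.024,-0.009],"turn":[0.535,-0.133,-0.001]},{"slide":[-0.007,-0.028,-0.014],"turn":[0.670,-0.168,-0.000]},{"slide":[-0.008,-0.032,-0.019],"turn":[0.806,-0.202,-0.000]}]
```

```bash
sed -i 's/sl=(AX+r\*dr(th)-p)/sl=(AXC+r*dr(th)-p)/' h.py; echo 'AXC=AX+np.array([0,0,-3.])' >> h.py; python3 -c "
from h import *
where();rows([(11+8*i,45.5) for i in range(1,7)])"
```

```text
t9.50 axial 0.1 rad 43.6 ang 8.4 toolang 11.4 err 0.0 w 14.1 F [ 13.7  14.5 -42.2]
[{"slide":[-0.002,-0.008,-0.003],"turn":[0.129,-0.031,-0.001]},{"slide":[-0.004,-0.014,-0.006],"turn":[0.264,-0.065,-0.001]},{"slide":[-0.005,-0.019,-0.009],"turn":[0.399,-0.099,-0.001]},{"slide":[-0.006,-0.024,-0.013],"turn":[0.535,-0.133,-0.001]},{"slide":[-0.007,-0.028,-0.017],"turn":[0.670,-0.168,-0.000]},{"slide":[-0.008,-0.032,-0.023],"turn":[0.806,-0.202,-0.000]}]
```

```bash
python3 -m inch '[{"slide":[-0.002,-0.008,-0.003],"turn":[0.129,-0.031,0]},{"slide":[-0.004,-0.014,-0.006],"turn":[0.264,-0.065,0]},{"slide":[-0.005,-0.019,-0.009],"turn":[0.399,-0.099,0]},{"slide":[-0.006,-0.024,-0.013],"turn":[0.535,-0.133,0]},{"slide":[-0.007,-0.028,-0.017],"turn":[0.670,-0.168,0]},{"slide":[-0.008,-0.032,-0.023],"turn":[0.806,-0.202,0]},{"slide":[-0.008,-0.032,-0.023],"turn":[0.806,-0.202,0]}]' 0
python3 -c "
from h import *
zo('z12',58)
where();rows([(59,46),(59,70),(59,110),(59,140)])"
```

```text
clock: 10.2
ee_pos: [578.5, -37.5, 152.9]
orientation: [-89.3, -59.8, 75.1]
wrist_force: [10.3, 17.6, 7.3]
gripper_width: 14.2
t10.25 axial 0.2 rad 41.1 ang 61.9 toolang 59.6 err 0.0 w 14.4 F [ 8.5 16.1  2.3]
[{"slide":[-0.001,-0.003,0.001],"turn":[-0.011,-0.001,-0.001]},{"slide":[-0.006,-0.023,0.014],"turn":[-0.011,-0.001,-0.001]},{"slide":[-0.014,-0.056,0.034],"turn":[-0.011,-0.001,-0.001]},{"slide":[-0.021,-0.081,0.050],"turn":[-0.011,-0.001,-0.001]}]
```

View pics/z12.png

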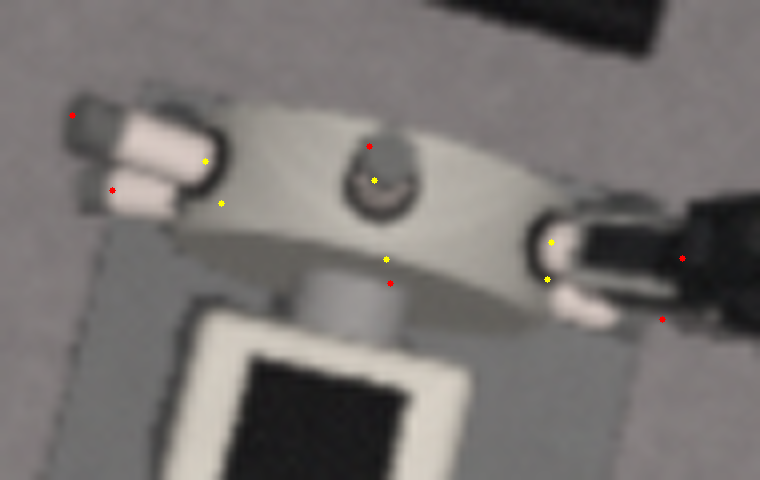

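```bash
python3 -m inch '[{"slide":[0,0,0],"turn":[0,0,0]},{"slide":[0,0,0],"turn":[0,0,0]},{"slide":[-0.010,-0.040,0.025],"turn":[0,0,0]},{"slide":[-0.021,-0.081,0.050],"turn":[0,0,0]},{"slide":[-0.021,-0.081,0.050],"turn":[0,0,0]}]' 100
python3 -c "
from h import *
seq(1,'q3',9)"
```

```text
clock: 10.75
ee_pos: [557.0, -125.4, 206.8]
orientation: [-90.1, -59.3, 75.4]
wrist_force: [1.0, -0.4, 0.2]
gripper_width: 84.4
(525, 786, 3) 11.2
```

View pics/q3.png

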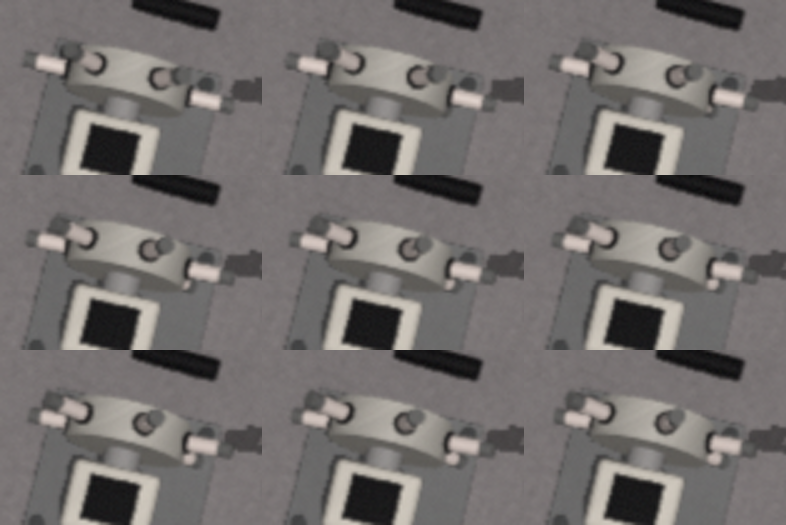

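```bash
python3 -c "
from h import *
seq(1,'q4',6)
zo('z13',12)"
```

```text
(350, 786, 3) 11.5
```

View pics/q4.png

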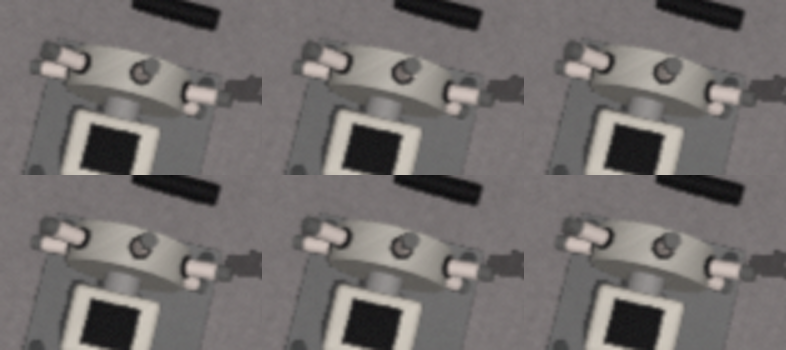

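View pics/z13.png

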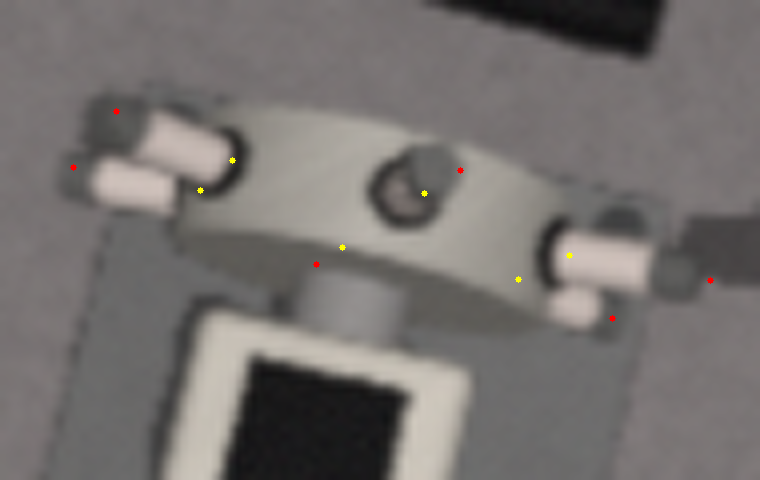

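```bash
python3 -c "
from h import *
where();rows([(t,140) for t in (51,43,35,27,19,11,8,8)])"
```

```text
t11.55 axial -0.3 rad 138.5 ang 60.0 toolang 59.6 err 0.0 w 85.5 F [-1.5  0.4 -1. ]
[{"slide":[0.003,0.011,0.016],"turn":[-0.146,0.033,-0.001]},{"slide":[0.006,0.024,0.030],"turn":[-0.282,0.067,-0.000]},{"slide":[0.010,0.038,0.042],"turn":[-0.417,0.101,-0.000]},{"slide":[0.014,0.055,0.052],"turn":[-0.552,0.136,0.000]},{"slide":[0.019,0.072,0.060],"turn":[-0.688,0.170,0.000]},{"slide":[0.023,0.090,0.065],"turn":[-0.823,0.204,0.001]},{"slide":[0.025,0.097,0.066],"turn":[-0.874,0.217,0.001]},{"slide":[0.025,0.097,0.066],"turn":[-0.874,0.217,0.001]}]
```

```bash
python3 -m inch '[{"slide":[0.003,0.011,0.016],"turn":[-0.146,0.033,0]},{"slide":[0.006,0.024,0.030],"turn":[-0.282,0.067,0]},{"slide":[0.010,0.038,0.042],"turn":[-0.417,0.101,0]},{"slide":[0.014,0.055,0.052],"turn":[-0.552,0.136,0]},{"slide":[0.019,0.072,0.060],"turn":[-0.688,0.170,0]},{"slide":[0.023,0.090,0.065],"turn":[-0.823,0.204,0]},{"slide":[0.025,0.097,0.066],"turn":[-0.874,0.217,0]},{"slide":[0.025,0.097,0.066],"turn":[-0.874,0.217,0]}]'
python3 -c "
from h import *
zo('z14',8,cam='side',box=(255,140,315,250),s=5.4)
where();rows([(8,100),(8,60),(8,45.5),(8,45.5)])"
```

```text
clock: 12.35
ee_pos: [583.4, -15.3, 271.0]
orientation: [-90.1, -8.0, 76.3]
wrist_force: [0.5, 0.9, 0.2]
gripper_width: 85.2
t12.40 axial -0.4 rad 136.6 ang 7.4 toolang 8.0 err 0.0 w 85.2 F [-0.5 -1.  -1.2]
[{"slide":[0.001,0.003,-0.039],"turn":[-0.000,0.000,-0.004]},{"slide":[0.003,0.009,-0.079],"turn":[-0.000,0.000,-0.004]},{"slide":[0.003,0.011,-0.093],"turn":[-0.000,0.000,-0.004]},{"slide":[0.003,0.011,-0.093],"turn":[-0.000,0.000,-0.004]}]
```

View pics/z14.png

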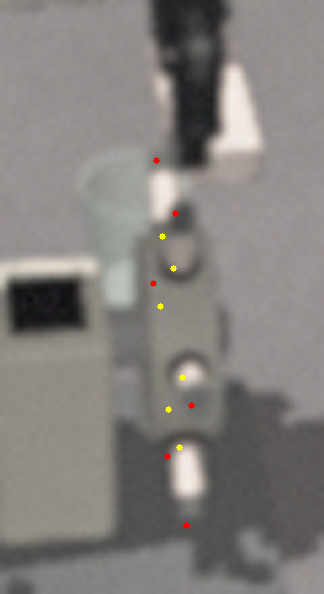

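```bash
python3 -m inch '[{"slide":[0.001,0.003,-0.039],"turn":[0,0,0]},{"slide":[0.003,0.009,-0.079],"turn":[0,0,0]},{"slide":[0.003,0.011,-0.093],"turn":[0,0,0]},{"slide":[0.003,0.011,-0.093],"turn":[0,0,0]}]' 100
python3 -m inch '[{"slide":[0,0,0],"turn":[0,0,0]},{"slide":[0,0,0],"turn":[0,0,0]},{"slide":[0,0,0],"turn":[0,0,0]},{"slide":[0,0,0],"turn":[0,0,0]},{"slide":[0,0,0],"turn":[0,0,0]},{"slide":[0,0,0],"turn":[0,0,0]}]' 0
python3 -c "
from h import *
where();rows([(2,45.5),(-4,45.5),(-10,45.5),(-16,45.5),(-22,45.5),(-22.5,45.5)])"
```

```text
clock: 12.8
ee_pos: [584.2, -8.7, 175.5]
orientation: [-89.8, -8.0, 75.9]
wrist_force: [-0.3, -0.7, 0.4]
gripper_width: 85.5
clock: 13.4
ee_pos: [585.2, -6.5, 176.9]
orientation: [-89.9, -8.2, 76.0]
wrist_force: [0.6, 5.1, 5.1]
gripper_width: 14.6
t13.40 axial -1.0 rad 42.3 ang 7.3 toolang 8.2 err 0.0 w 14.6 F [0.6 5.1 5.1]
[{"slide":[0.002,0.003,0.001],"turn":[-0.105,0.024,-0.003]},{"slide":[0.003,0.008,0.000],"turn":[-0.207,0.050,-0.003]},{"slide":[0.004,0.013,-0.000],"turn":[-0.308,0.075,-0.003]},{"slide":[0.005,0.017,-0.001],"turn":[-0.410,0.101,-0.003]},{"slide":[0.006,0.022,-0.003],"turn":[-0.511,0.126,-0.002]},{"slide":[0.007,0.022,-0.003],"turn":[-0.520,0.129,-0.002]}]
```

```bash
python3 -m inch '[{"slide":[0.001,0.004,0],"turn":[-0.105,0.024,0]},{"slide":[0.002,0.008,0],"turn":[-0.207,0.050,0]},{"slide":[0.003,0.013,-0.001],"turn":[-0.308,0.075,0]},{"slide":[0.004,0.017,-0.002],"turn":[-0.410,0.101,0]},{"slide":[0.006,0.022,-0.003],"turn":[-0.511,0.126,0]},{"slide":[0.006,0.022,-0.003],"turn":[-0.520,0.129,0]},{"slide":[0.006,0.022,-0.003],"turn":[-0.520,0.129,0]}]' 0
python3 -c "
from h import *
where(); overlay('o15',-22.5); zo('z15',-22.5); where()"
```

```text
clock: 14.1
ee_pos: [591.3, 17.8, 174.3]
orientation: [-89.9, 22.5, 76.1]
wrist_force: [-3.9, 4.2, 7.3]
gripper_width: 14.7
t14.10 axial -1.0 rad 44.0 ang -26.6 toolang -22.5 err 0.0 w 14.7 F [-3.9  4.2  7.3]
t14.25 axial -1.0 rad 44.0 ang -26.2 toolang -22.4 err 0.0 w 14.7 F [-2.1  5.   4.2]
```

View pics/o15.png

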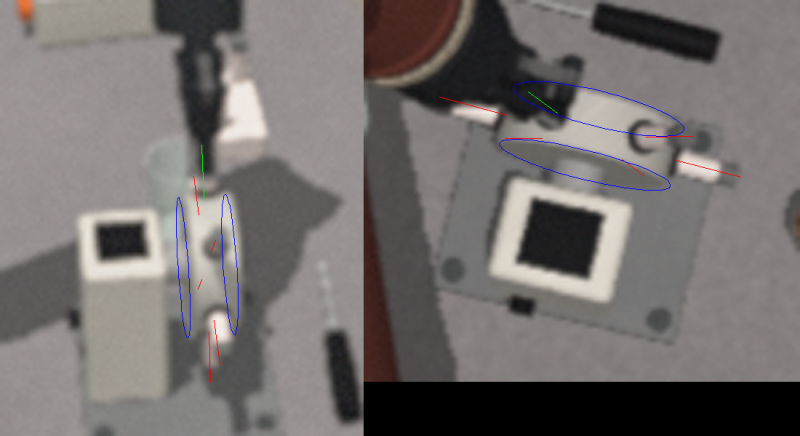

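View pics/z15.png

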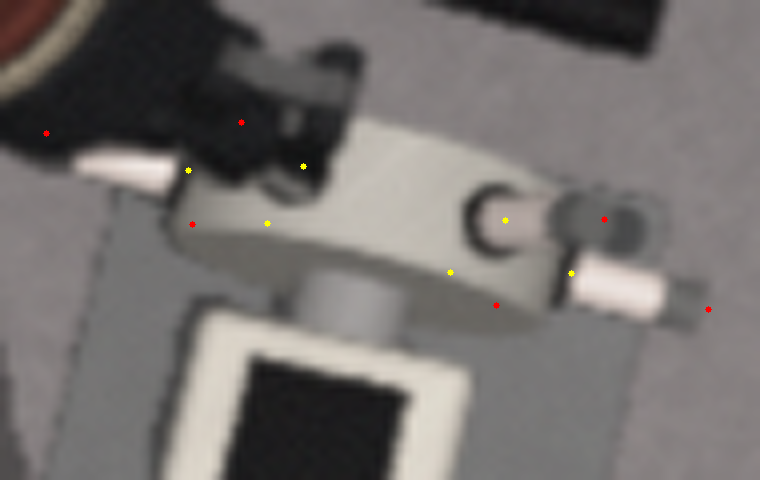

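```bash
python3 -m inch '[{"slide":[0,-0.0015,0.0005],"turn":[0.034,-0.009,0]},{"slide":[0,-0.0015,0.0005],"turn":[0.034,-0.009,0]},{"slide":[0,-0.0015,0.0005],"turn":[0.034,-0.009,0]},{"slide":[0,-0.0015,0.0005],"turn":[0.034,-0.009,0]}]' 0
python3 -c "
from h import *
zo('z16',-22.5); shot('top','t16'); where()"
```

```text
clock: 14.65
ee_pos: [590.9, 16.1, 175.1]
orientation: [-89.9, 20.3, 76.0]
wrist_force: [-4.5, 2.2, 2.7]
gripper_width: 14.8
t14.75 axial -1.0 rad 43.9 ang -24.2 toolang -20.4 err 0.0 w 14.6 F [-5.7  1.4  3.6]
```

View pics/z16.png

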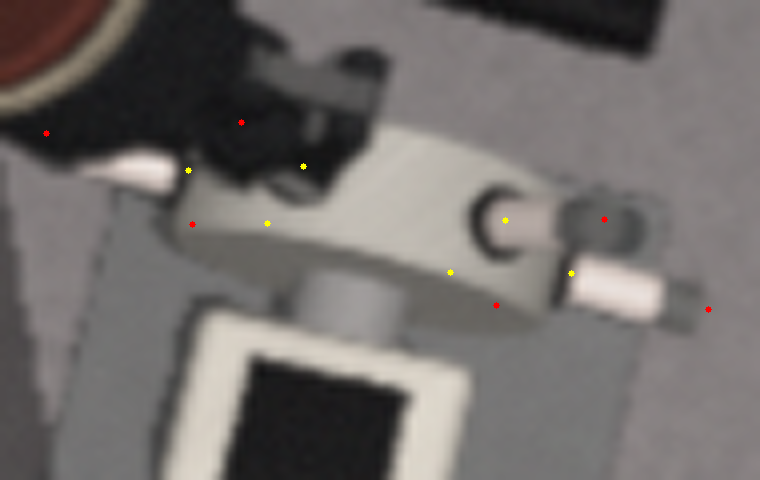

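View pics/t16.png

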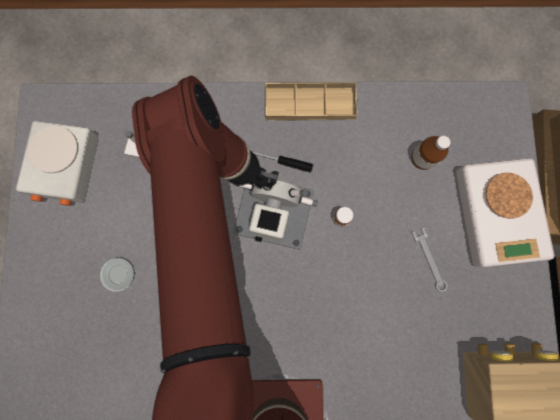

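The vial at upper right has its cap at about (600,218) in the crop, within about 2° of the target marker. The jar, screwdriver, bottle, wrench and dish are at their original pixels; the rack and beaker are partly or fully hidden by the arm.

```bash
python3 -c "
from h import *
shot('side','s17')
from rig import workorder
where(); print(workorder.hand_in())"
```

```text
t14.80 axial -0.9 rad 43.9 ang -24.2 toolang -20.4 err 0.0 w 14.3 F [-4.3  1.9  4.2]
the job is handed in; nothing more can be done
None
```

View pics/s17.png

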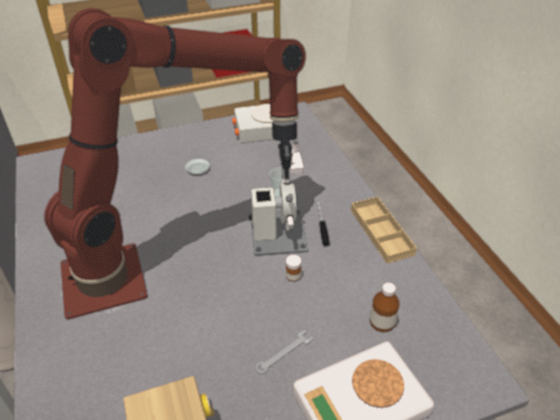

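I found the heavy side, turned the wheel so it should point straight down, and handed the job in at about 14.8 s still gripping one vial. No verdict is reported, so the heavy side pointing down is inferred, not confirmed.

**Finding the heavy side:** I turned the wheel by a vial and let it sink from one side, then turned it on through the bottom and let it sink from the other. The two rest positions were about 60° apart, so the wheel stops about 30° short of the bottom. That fits the 27–38° given. By the same reckoning the heavy side started about 14° from straight up, which also fits a wheel at rest there. I then regripped a vial and turned the wheel to halfway between the two rest positions.

**Last checks:**
- **Angle:** in the top camera the wheel is within about 2° of that halfway angle. I put the total error at about 3°.
- **Grip:** the fingers are closed on the vial at about 14.5 mm, with a few newtons on the wrist. I did not measure the grip force itself.
- **Other things:** in the final top and side pictures the jar, screwdriver, bottle, wrench and dish look unmoved. The rack and beaker are partly hidden by the arm and show no sign of having moved.

**What disagreed:**
- **Fingertips:** in both cameras they sit about 30 mm short of the reported TCP, so the first grip only caught the vial cap. I gripped deeper after that.
- **Axle height:** in the robot's frame the axle seemed about 3 mm lower than in the images. This caused up to 42 N on the wrist during one turn, until I corrected for it.

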